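# Take the play out of a polishing wheel bearing

## Robot

A 6-joint arm with a two-finger parallel gripper is mounted at the origin on a cart in front of the work surface, level with it; the furniture and walls round the work are solid. World frame = base frame: x ahead of the robot, y to its left, z up, the work surface at z = 0. Lengths are in mm, angles in degrees, forces in N, time in s.
With the tool pointing down it reaches from about 275 to 825 mm from the base axis. Payload 4.9 kg.
Tool frame: the origin (TCP) lies at the very end of the fingers, on their centre line; the grasp point (between the pads) lies ctrl.grip_point_offset behind it (ctrl.grip_point_offset is the distance from the TCP to the grasp point, in mm); z points along the fingers, x is the direction in which the jaws open and shut, and the axes are right-handed (so a half turn about z gives the same grasp; the last joint's range is limited). The gripper opens to 85 mm and grips with 20 to 120 N. Pads are 22 mm wide; open, the fingers measure 114 mm over their backs; the gripper's body (76 mm by 85 mm) begins 54 mm behind the grasp point. The pads swing forward as they close: fully open they stand 13 mm farther back than shut.
Start: joints at [64.274, 18.69, -11.035, 60.275, 0, 82.311], TCP at [170.289, 522.992, 231.281] pointing down, gripper open.
Joint ranges: [-152.03, 152.03], [-55.5, 102.48], [-74.3, 77.21], [-110.64, 120.58], [-84.22, 78.4], [-180, 180]. Speed limits (degrees/s): [147.25, 147.25, 180, 180, 180, 180].

## Interface

Orientations are given as [roll, pitch, yaw] about the fixed x, y, z axes, in that order (R = Rz(yaw) Ry(pitch) Rx(roll)).
In Python, from plant import ctrl gives the robot as it stands. The module is installed in compiled form; this text tells all that it offers.
- The arm moves only by the shell command python3 -m crank 'ROWS'. ROWS is JSON, a list of rows, each a list of 5 numbers: the finger opening in m, from 0 to 0.0854, then the shift along the tool's x, y, z in m, then the turn about the tool's z in rad. A call has 1 to 12 rows; each row is the pose to reach, as a shift and turn from the pose commanded when the call began, along the tool's axes at that moment; what a row does not reach only later rows make up. A row lasts 1/12 s, in which the tool goes at most 41.7 mm and 7.16 degrees, less where a joint would pass 70% of its speed; a pose out of reach is approached as far as the arm can. A call with a gripper value outside its range is refused whole. The fingers move at their own pace and stop on an object; the grip force is fixed at half the most. Time passes only in rows, so rows that repeat a pose let the fingers close. It gives the time, the measured TCP pose, the force and the opening at its end, in the units of the state.
- ctrl.read_state(): the state, without advancing time (a new reading comes with each control period).
- ctrl.camera(name): name is "side" or "top" or "wrist"; returns a dict with "pixels" (400x640x3 uint8, blue, green, red), "fx", "fy", "cx", "cy" (pixels), "R" (3x3) and "t" (3): a world point X has camera coordinates R X + t; the wrist camera has in their place "tool_from_camera" (4x4, takes a point from camera to tool coordinates, whose origin is the TCP and whose axes are the tool frame's). Camera axes: x right, y down, z forward; pixel columns grow to the right and rows downward; lengths in mm; the calibration is good to about 2 mm. A picture is of the moment at which its call begins: read the wrist's pose just before it. There is no depth.
- ctrl.job_done(): hands the job in, once; it reports no verdict.
The state is a dict: "time_s": time; "q": joint angles; "dq": joint speeds; "effort": joint torques, N m; "ee_pos": TCP position; "orientation": TCP orientation; "ft_force": force on the tool from outside, world axes, zero at the start; "moment": the same for the moment, N m; "width": finger opening in mm.
Only numpy, scipy, OpenCV 4.12 (cv2) and the standard library are available. Lean on these libraries where they do the work, as an engineer would, in place of code of your own. Each camera call takes 0.05 s, during which the arm holds its last target.

## Task

The polishing wheel on the green bench stand has side play in its bearing: rock it by pushing the top of its rim sideways to feel how much, first away from the black adjuster knob and then towards it, with about 12 N each way. Turn the knob clockwise until the play is just gone and the bearing is lightly preloaded, not tight, then rock the rim again in the same way, away and then towards the knob, to prove it. Never force the bearing, leave the knob as set, and do not disturb the things lying around.

Things in the scene. Friction and masses are not known exactly. Their poses are not given: they have to be found in the camera images.
- stand: green bench stand, 90 x 210 mm, fixed to the bench; origin mid underside, z up. The wheel stands upright at y = -55 mm, axle along y, 75 mm up, between two cheeks (outer faces 28 mm either side of the wheel's middle plane, tops 84 mm up). A pillar 46 x 46 mm, 74 mm tall, carries the adjuster knob at y = +55 mm: 'towards the knob' is the stand's +y, 'away' its -y
- rim_top (a point): topmost point of the wheel's rim, mid-plane, 125 mm up when upright; leans with it. Wheel 100 mm across: a round, slippery steel bead 10 mm thick round a grey disc 6 mm thick; spins on its axle and rocks about a level axis (the stand's x) through its centre, so the rim moves along the stand's y between two hidden stops: 1 to 7 mm free play, taken at the bead's middle, 45 mm above the axle
- wheel_center (a point): centre of the wheel, 75 mm above the bench; stays put when it rocks. 0.5 N of friction holds it between its stops. The stop met when the rim goes away from the knob is stiff; the one towards the knob is sprung, 6 N per mm at the bead (12 N gives a further 2 mm beyond the free play). A hard pinch hinders the wheel from tilting: fingers set loosely either side of the bead work best
- knob_grip (a point): grip point of the black adjuster knob, on its upright axis, 111 mm above the bench, 7 mm below the knob's top. The knob is an upright bar, 42 mm long, 14 mm thick, 32 mm tall, on a disc 44 mm across (disc top 88 mm above the bench). The point turns with the knob: the bar lies along its x axis, which is the stand's x axis at knob angle 0
- knob (a joint): knob angle, rad, growing clockwise seen from above, 0 to 1.5, starts at 0 to 0.12; stays put (0.22 N m to turn). 1 rad brings the stiff stop in by about 6 mm, measured at the bead (4.75 mm per rad at either end of the range, 6.5 mid-range); with the play used up it loads the sprung stop. Well set is 0.1 rad past the point where play ends (3.7 N preload; 1 to 6.5 N will do)
- vial_mid (a point): middle of a square glass vial, 30 x 34 x 64 mm, bystander
- tin_mid (a point): middle of a grey round tin, 68 mm across, 43 mm tall, bystander
- pliers_mid (a point): middle of black flat pliers lying down, 35 x 129 x 11 mm, bystander
- loupe_mid (a point): middle of an open folding loupe lying down, 55 x 85 x 15 mm, bystander
- clamp_mid (a point): middle of a wooden ring clamp lying down, 30 x 125 x 25 mm, bystander
- bowl_mid (a point): middle of a steel bowl, 96 mm across, 32 mm tall, bystander

How it is judged:
By the outcome, as a careful person would: the job done as asked, in the order asked, and still so for the second after the job is handed in, with the robot touching nothing.
It also fails if it takes over 72 s, if anything falls off the work surface, if the arm or the gripper's body presses on something with over 40 N, if the wrist force passes 120 N, or if a joint passes its speed limit or range.

## Working session

There is one attempt and no reset: what is moved stays moved. The work goes in short steps, Python scripts to look and compute and a shell command to move; the robot and the scene stay as the last step left them, time stands still between calls to the robot, and variables do not carry over. Pictures are saved under pics/ and viewed, and the job is handed in when it is done.

```bash
mkdir -p pics
cat > h.py <<'E'
import numpy as np, cv2, json
from plant import ctrl
def snap(n,fn):
    c=ctrl.camera(n); np.savez('pics/'+fn+'.npz',**{k:np.array(v) for k,v in c.items()})
    cv2.imwrite('pics/'+fn+'.png',np.array(c['pixels'])); return c
def crop(fn,x0,y0,x1,y1,s,out):
    im=cv2.imread('pics/'+fn+'.png')[y0:y1,x0:x1]
    cv2.imwrite('pics/'+out+'.png',cv2.resize(im,None,fx=s,fy=s,interpolation=cv2.INTER_CUBIC))
def ray(fn,u,v,z):
    c=np.load('pics/'+fn+'.npz'); d=np.array([(u-c['cx'])/c['fx'],(v-c['cy'])/c['fy'],1.])
    R=c['R'];t=c['t'];o=-R.T@t;d=R.T@d
    return o+d*(z-o[2])/d[2]
def proj(fn,X):
    c=np.load('pics/'+fn+'.npz'); p=c['R']@np.array(X,float)+c['t']
    return c['fx']*p[0]/p[2]+c['cx'],c['fy']*p[1]/p[2]+c['cy']
E
python3 - <<'E'
from h import *
s=ctrl.read_state(); print(s, ctrl.grip_point_offset)
for n in('top','side'):
    c=snap(n,n+'0'); print(n,c['fx'],-np.array(c['R']).T@np.array(c['t']))
E
```

```text
{'time_s': 0.0, 'q': array([ 6.42764197e+01,  1.87333627e+01, -1.10939143e+01,  6.02747678e+01,
       -1.05899644e-03,  8.23116623e+01]), 'dq': array([-0.03766076, -0.02549116, -0.00042083, -0.06141351,  0.06871854,
       -0.06754495]), 'effort': array([ 7.17304993e-04, -4.43399513e+01,  2.62439615e+01,  1.53878523e-02,
       -5.96134691e-05, -6.28934259e-06]), 'ee_pos': array([170.00431503, 522.43179823, 230.47795245]), 'orientation': array([-1.79987397e+02,  1.01269147e-01,  7.19647694e+01]), 'ft_force': array([-0.31647384, -0.04178748, -0.09601022]), 'moment': array([ 0.01346152, -0.01163681, -0.00627776]), 'width': 85.66819600230538} 18.700000000000003
top 405.71741859616014 [ 414.8064954   196.65308124 1146.00538972]
side 376.3778226350598 [170.34704669 917.93499829 797.51268603]
```

View pics/top0.png

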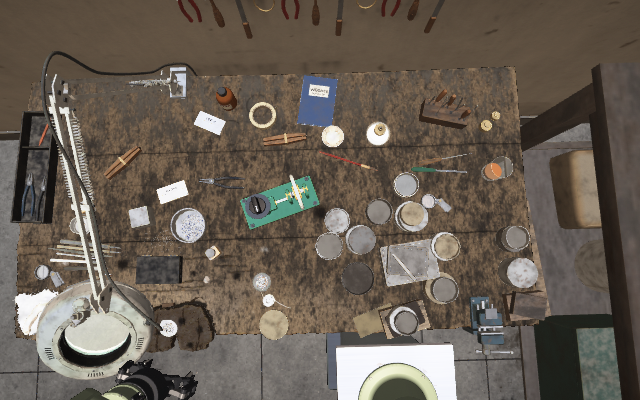

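View pics/side0.png

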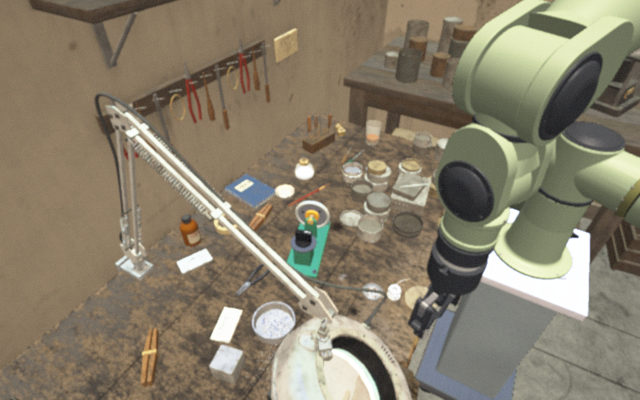

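Run:
```python
from h import *
crop('top0',180,140,340,260,5,'top0c'); crop('side0',210,180,370,300,5,'side0c')
```

```text
(no output)
```

View pics/top0c.png

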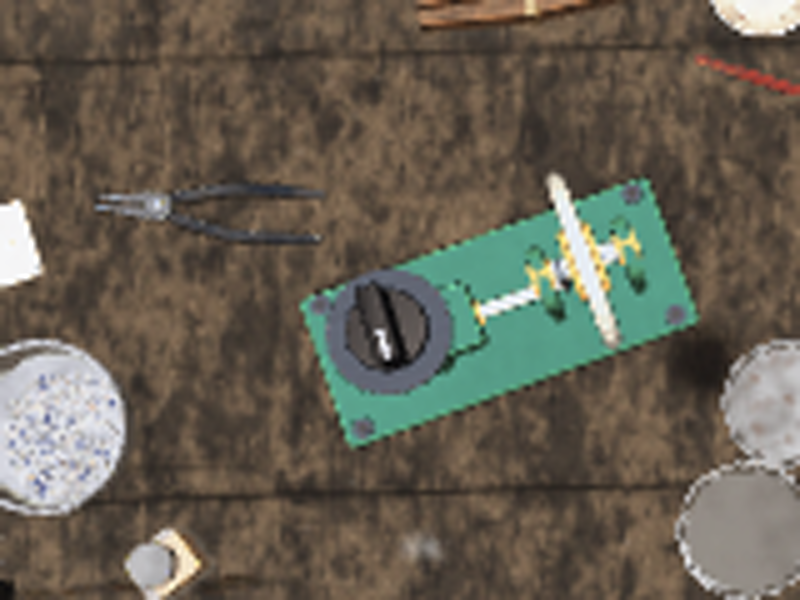

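View pics/side0c.png

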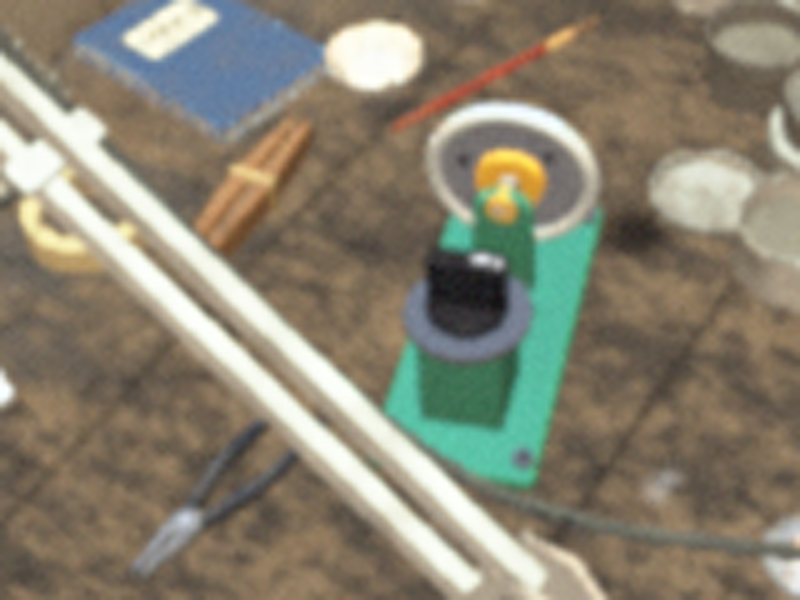

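Top crop (5x) shows the stand's plate corners at (303,300), (350,447), (698,320) and (648,180). The knob is at about (388,328) and the rim runs from (553,177) to (613,345).

Run:
```python
from h import *
def tc(X,Y,z): return ray('top0',180+(X+.5)/5-.5,140+(Y+.5)/5-.5,z)
P=[tc(*p,10)[:2] for p in((303,300),(350,447),(698,320),(648,180))]
for p in P: print(p)
c=np.mean(P,0); print('c',c, [np.linalg.norm(P[i]-P[(i+1)%4]) for i in range(4)])
ey=(P[0]+P[1]-P[2]-P[3]);ey/=np.linalg.norm(ey); print('ey',ey, np.degrees(np.arctan2(ey[1],ey[0])))
ex=np.array([ey[1],-ey[0]]) 
for n,p,z in(('knob bar A',(372,290),118),('knob bar B',(395,365),118),('rim1',(553,180),75),('rim2',(614,345),75),('disc',(389,331),88)):
    q=tc(*p,z)[:2]-c; print(n,q@ex,q@ey,q+c)
for y,z in((55,111),(-55,75),(-55,125)): print(c+ey*y,z, proj('side0',[*(c+ey*y),z]))
print('ex',ex)
```

```text
[560.00908854 414.34268835]
[476.34615526 388.44500094]
[542.17189295 191.69596619]
[623.03571083 217.76340298]
c [550.3907119  303.06176462] [np.float64(87.5795445119866), np.float64(207.46857694581064), np.float64(84.96156955927326), np.float64(206.43587516336171)]
ey [-0.31131561  0.95030658] 108.13853305246752
knob bar A 17.144746887507115 52.531484246206126 [550.32960666 358.32020695]
knob bar B -23.28174333573018 53.829399699453035 [511.50798574 346.96822714]
rim1 48.054195702972315 -53.202176547594284 [612.61959813 267.46340745]
rim2 -46.775717222562946 -54.28351618023597 [522.838746   236.91377125]
disc -1.2087563310883616 54.32768530901321 [532.3289664  354.31341661]
[533.26835344 355.3286264 ] 111 (np.float64(304.1669924953746), np.float64(233.1667300372506))
[567.51307036 250.79490283] 75 (np.float64(313.4925712688545), np.float64(214.59170478535756))
[567.51307036 250.79490283] 125 (np.float64(313.36881159137937), np.float64(201.16225586513934))
ex [0.95030658 0.31131561]
```

```bash
python3 -m crank '[[0.04,-0.135,0.462,0,-0.631],[0.04,-0.135,0.462,0,-0.631],[0.04,-0.135,0.462,0,-0.631],[0.04,-0.135,0.462,0,-0.631],[0.04,-0.135,0.462,0,-0.631],[0.04,-0.135,0.462,0,-0.631],[0.04,-0.135,0.462,0,-0.631],[0.04,-0.135,0.462,0,-0.631],[0.04,-0.135,0.462,0,-0.631],[0.04,-0.135,0.462,0,-0.631],[0.04,-0.135,0.462,0,-0.631],[0.04,-0.135,0.462,0,-0.631]]'
python3 -m crank '[[0.04,0,0,0,0],[0.04,0,0,0,0],[0.04,0,0,0,0]]'
python3 - <<'E'
from h import *
print(ctrl.read_state())
c=snap('wrist','w1'); print(c['tool_from_camera'],c['fx']); snap('top','top1')
E
```

```text
time_s: 1.1
ee_pos: [567.5, 251.0, 230.9]
orientation: [-180.0, -0.0, 108.1]
ft_force: [0.7, 0.7, -0.7]
width: 40.1
time_s: 1.35
ee_pos: [565.7, 252.4, 230.5]
orientation: [-179.9, -0.0, 108.1]
ft_force: [-0.8, 0.8, -0.6]
width: 40.0
{'time_s': 1.35, 'q': array([ 1.72079773e+01,  2.62467774e+01,  2.64211002e-01,  6.41262673e+01,
        2.56753677e-02, -8.74473279e-01]), 'dq': array([ 1.72287812, -1.00178372, -0.71149373,  0.0229116 ,  0.01514522,
        0.02755691]), 'effort': array([-1.32959180e+00, -5.12080872e+01,  2.72684258e+01, -1.13683061e-01,
       -5.77561394e-02, -1.45760969e-03]), 'ee_pos': array([565.65418371, 252.37687786, 230.51092235]), 'orientation': array([-1.79891571e+02, -2.73333342e-02,  1.08082400e+02]), 'ft_force': array([-0.7944421 ,  0.76927813, -0.56146199]), 'moment': array([ 0.01696473,  0.08588429, -0.03849392]), 'width': 39.968544408390585}
[[ 9.99998897e-01 -5.66794157e-04  1.37310123e-03 -1.87772074e-01]
 [ 1.15573707e-04  9.51229942e-01  3.08482714e-01 -7.89572222e+01]
 [-1.48098120e-03 -3.08482215e-01  9.51228958e-01 -1.42499512e+02]
 [ 0.00000000e+00  0.00000000e+00  0.00000000e+00  1.00000000e+00]] 322.0683838310149
```

View pics/w1.png

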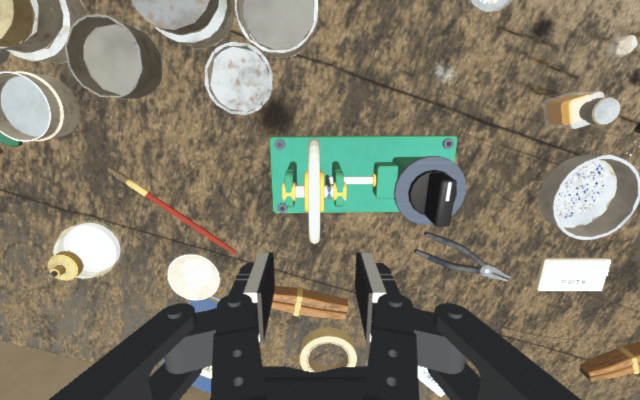

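Run:
```python
from h import *
crop('w1',260,125,480,255,3.6,'w1c')
```

```text
(no output)
```

View pics/w1c.png

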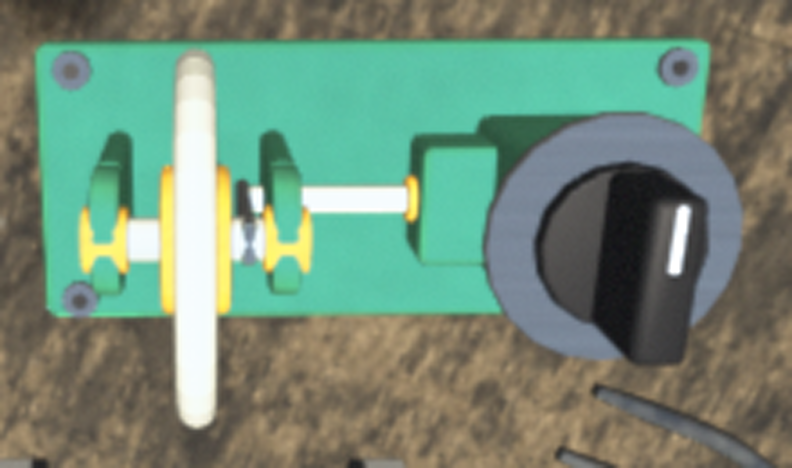

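```bash
cat >> h.py <<'E'
from scipy.spatial.transform import Rotation as Ro
def wset(fn,pos,rpy):
    """convert wrist npz to have R,t (world->cam)"""
    c=dict(np.load('pics/'+fn+'.npz')); T=c['tool_from_camera']; W=np.eye(4)
    W[:3,:3]=Ro.from_euler('xyz',rpy,degrees=True).as_matrix(); W[:3,3]=pos
    M=np.linalg.inv(W@T); c['R']=M[:3,:3]; c['t']=M[:3,3]; np.savez('pics/'+fn+'.npz',**c)
E
python3 - <<'E'
from h import *
wset('w1',[565.654,252.377,230.511],[-179.8916,-.0273,108.0824])
def tc(X,Y,z): return ray('w1',260+(X+.5)/3.6-.5,125+(Y+.5)/3.6-.5,z)[:2]
P=[tc(*p,10) for p in((37,42),(710,42),(50,316))]
print(P,[np.linalg.norm(P[0]-P[i]) for i in(1,2)])
for z in (6,8,10,12):
  P=[tc(*p,z) for p in((37,42),(710,42),(50,316))]
  print(z,[np.linalg.norm(P[0]-P[i]) for i in(1,2)],(P[1]+P[2])/2)
ey=P[1]-P[0]; print(np.degrees(np.arctan2(ey[1],ey[0])))
ey/=np.linalg.norm(ey);ex=np.array([ey[1],-ey[0]])
print('mark',[tc(*p,118) for p in((683,205),(675,272))])
d=tc(683,205,118)-tc(675,272,118);print('markdir',np.degrees(np.arctan2(d[1],d[0])))
d=tc(680,362,118)-tc(708,205,118); print('edge R',np.degrees(np.arctan2(d[1],d[0])))
d=tc(632,355,118)-tc(662,200,118); print('edge L',np.degrees(np.arctan2(d[1],d[0])))
print('disc c',(tc(485,250,88)+tc(743,235,88))/2,(tc(640,112,88)+tc(600,360,88))/2)
c=np.array([550.4,303.1]); 
E=np.array([np.cos(np.radians(108.1)),np.sin(np.radians(108.1))])
for l in(-3,0,3):
    u,v=proj('w1',[*(c+E*(-55+l*50/45)),125]); print(l,(u-260)*3.6,(v-125)*3.6)
for X in([*(c-55*E),75],[*(c+55*E),88]):
    u,v=proj('w1',X); print((u-260)*3.6,(v-125)*3.6)
E
```

```text
[array([541.79313301, 193.16367219]), array([477.46381481, 390.39911195]), array([626.59918123, 221.39431107])] [np.float64(207.46103218599777), np.float64(89.38140067384495)]
6 [np.float64(209.746099913656), np.float64(90.3658870228263)] [552.70447294 306.75788886]
8 [np.float64(208.60356604982687), np.float64(89.87364384833563)] [552.36798548 306.32730018]
10 [np.float64(207.46103218599777), np.float64(89.38140067384495)] [552.03149802 305.89671151]
12 [np.float64(206.3184983221686), np.float64(88.88915749935428)] [551.69501056 305.46612283]
108.06399401500524
mark [array([516.31987076, 352.14070205]), array([531.33527948, 357.24609623])]
markdir -161.2214358842355
edge R 15.868205875947195
edge L 14.311461092819528
disc c [533.75199118 354.19949912] [532.75344626 355.29611062]
-3 170.96233183853371 285.8876235752522
0 185.78672891955725 285.87272183307164
3 200.6104693127619 285.85782075100417
186.9756420331779 228.21267852721056
617.4039403809924 241.0158977971671
```

```bash
python3 -m crank '[[0.03,0,0,0.03,0],[0.03,0,0,0.06,0],[0.03,0,0,0.06,0],[0.03,0,0,0.06,0]]'
python3 - <<'E'
from h import *
s=ctrl.read_state(); print(s['time_s'],s['ee_pos'],s['orientation'],s['ft_force'],s['dq'])
p=s['ee_pos']; snap('wrist','w2'); wset('w2',s['ee_pos'],s['orientation']); crop('w2',220,60,420,210,4,'w2c')
E=np.array([np.cos(np.radians(108.1)),np.sin(np.radians(108.1))])
c=np.array([566.9,252.7]);print('along y,x err', (c-p[:2])@E,(c-p[:2])@np.array([E[1],-E[0]]))
E
```

```text
time_s: 1.78
ee_pos: [563.9, 253.2, 170.4]
orientation: [-179.8, -0.0, 108.2]
ft_force: [0.4, -0.5, 0.1]
width: 30.2
1.7833 [563.94643618 253.17021271 170.36569916] [-1.79769686e+02 -5.81019341e-03  1.08225982e+02] [ 0.35409902 -0.48375786  0.08566353] [-0.49339651 -1.80599852  3.6197652   0.83183223 -0.06796571 -0.04368483]
along y,x err -1.364547241931746 2.661324865222138
```

View pics/w2.png

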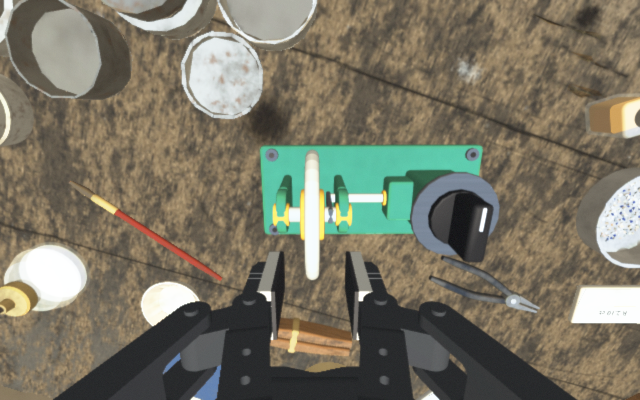

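Run:
```python
from h import *
crop('w2',240,140,400,280,5,'w2d')
```

```text
(no output)
```

View pics/w2d.png

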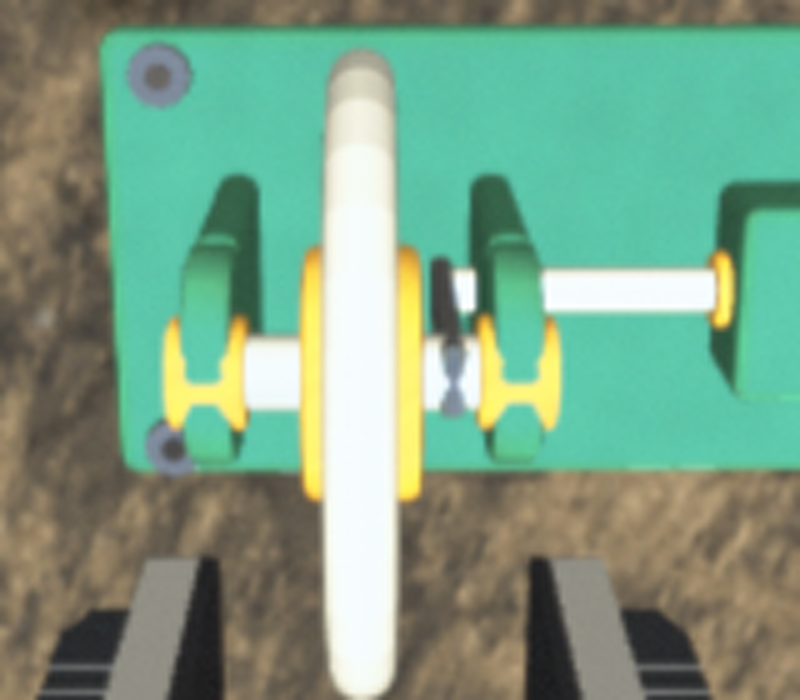

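Run:
```python
from h import *
c=np.load('pics/w2.npz');print(c['cx'],c['cy'])
E=np.array([np.cos(np.radians(108.226)),np.sin(np.radians(108.226))])
p=np.array([563.946,253.17])
def tc(X,Y,z):
    q=ray('w2',240+(X+.5)/5-.5,140+(Y+.5)/5-.5,z)[:2]-p; return q@E,q@np.array([E[1],-E[0]])
print('rim',tc(360,440,125),tc(360,470,125),'hub',tc(361,372,75),'cheeks',tc(205,400,84),tc(515,400,84),'tips',tc(218,560,170),tc(525,560,170), 'knobdisc')
print('model rimtop tip px', [((u-240)*5,(v-140)*5) for u,v in [proj('w2',[566.9,252.7,125])]])
```

```text
314.4091912759495 204.42124443893593
rim (np.float64(-1.677524854060843), np.float64(-2.9113885113322366)) (np.float64(-1.6888334237118796), np.float64(1.1620806866725701)) hub (np.float64(-1.8809347197767814), np.float64(5.684953680467583)) cheeks (np.float64(-25.491274598889294), np.float64(6.994196960066288)) (np.float64(21.537194170514596), np.float64(7.027492741237132)) tips (np.float64(-15.264837301685958), np.float64(-8.341500150445881)) (np.float64(14.80283986046349), np.float64(-8.314665957976727)) knobdisc
model rimtop tip px [(np.float64(360.5479851169508), np.float64(478.92931204804995))]
```

```bash
python3 -m crank '[[0.028,-0.0017,0.003,0.03,0],[0.024,-0.0017,0.003,0.06,0],[0.024,-0.0017,0.003,0.061,0],[0.024,-0.0017,0.003,0.061,0],[0.024,-0.0017,0.003,0.061,0],[0.024,-0.0017,0.003,0.061,0]]'
python3 - <<'E'
from h import *
s=ctrl.read_state(); print(s['time_s'],s['ee_pos'],s['orientation'],s['ft_force'],s['moment'],s['dq'])
snap('wrist','w3'); wset('w3',s['ee_pos'],s['orientation']); crop('w3',240,140,400,300,4,'w3d')
E
```

```text
time_s: 2.33
ee_pos: [571.3, 252.6, 113.1]
orientation: [179.8, 0.0, 108.1]
ft_force: [0.5, 0.2, 0.0]
width: 23.9
2.3333 [571.33529267 252.59863087 113.07217734] [1.79767149e+02 5.96839522e-03 1.08131770e+02] [0.48997256 0.15869594 0.03907399] [-0.0411509  -0.00264367 -0.04833516] [-0.18702667 -0.03336377 -0.40242619 -0.46322161 -0.01558393 -0.07970116]
```

View pics/w3d.png

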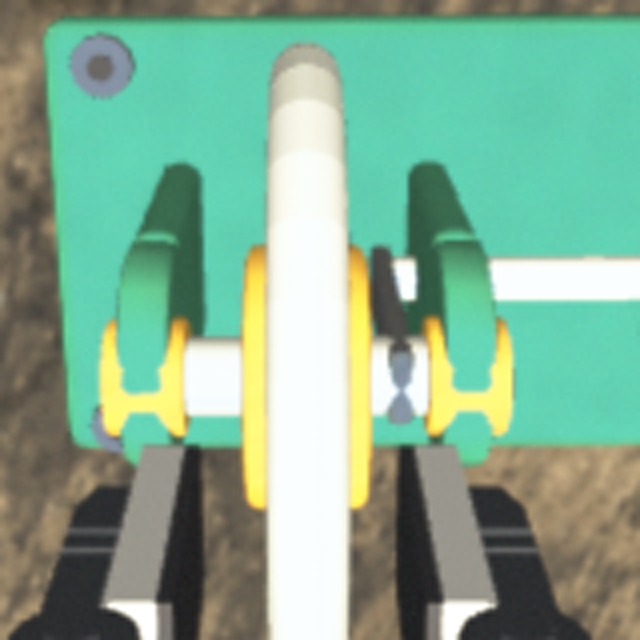

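```bash
python3 -m crank '[[0.020,0,0,0,0],[0.018,0,0,0,0],[0.016,0,0,0,0],[0.016,0,0,0,0]]'; python3 -m crank '[[0.016,0,0,0,0]]';python3 -m crank '[[0.016,0,0,0,0]]';python3 -m crank '[[0.016,0,0,0,0]]'
```

```text
time_s: 2.72
ee_pos: [569.8, 251.9, 110.6]
orientation: [180.0, -0.0, 108.1]
ft_force: [-0.2, 0.1, 0.8]
width: 16.2
time_s: 2.8
ee_pos: [569.7, 251.9, 110.4]
orientation: [-180.0, -0.0, 108.1]
ft_force: [0.2, 0.3, 0.4]
width: 16.0
time_s: 2.88
ee_pos: [569.6, 251.9, 110.2]
orientation: [-180.0, -0.0, 108.1]
ft_force: [0.7, 0.2, 0.4]
width: 16.2
time_s: 2.97
ee_pos: [569.6, 251.9, 110.2]
orientation: [-180.0, -0.0, 108.1]
ft_force: [0.2, 0.7, -0.5]
width: 16.0
```

```bash
cat > st.py <<'E'
from h import *
E_=np.array([-.3107,.9505])
s=ctrl.read_state(); p=s['ee_pos'][:2]-np.array([567.,252.])
print('  t%.2f y=%.2f x=%.2f z=%.1f F=%.2f Fx=%.2f w=%.2f dqmax=%.2f Mz=%.3f yaw=%.2f'%(s['time_s'],p@E_,p@np.array([.9505,.3107]),s['ee_pos'][2],s['ft_force'][:2]@E_,s['ft_force'][:2]@np.array([.9505,.3107]),s['width'],abs(s['dq']).max(),s['moment'][2],s['orientation'][2]))
E
python3 st.py
python3 -m crank '[[0.016,-0.001,0,0,0],[0.016,-0.002,0,0,0],[0.016,-0.003,0,0,0],[0.016,-0.003,0,0,0]]' >/dev/null; python3 st.py
python3 -m crank '[[0.016,-0.0005,0,0,0],[0.016,-0.001,0,0,0],[0.016,-0.001,0,0,0]]'>/dev/null; python3 st.py
python3 -m crank '[[0.016,-0.0005,0,0,0],[0.016,-0.001,0,0,0],[0.016,-0.001,0,0,0]]'>/dev/null; python3 st.py
```

```text
t2.97 y=-0.93 x=2.48 z=110.2 F=0.57 Fx=0.37 w=15.97 dqmax=0.06 Mz=-0.004 yaw=108.12
  t3.30 y=-3.91 x=2.51 z=110.3 F=0.32 Fx=-0.17 w=16.15 dqmax=0.18 Mz=0.005 yaw=108.11
  t3.55 y=-4.37 x=2.51 z=110.3 F=2.69 Fx=0.24 w=16.10 dqmax=0.31 Mz=-0.005 yaw=108.14
  t3.80 y=-4.93 x=2.53 z=110.3 F=5.93 Fx=-0.32 w=15.75 dqmax=0.18 Mz=0.049 yaw=108.16
```

```bash
python3 -m crank '[[0.016,-0.0005,0,0,0],[0.016,-0.001,0,0,0],[0.016,-0.001,0,0,0]]'>/dev/null; python3 st.py
python3 -m crank '[[0.016,-0.0003,0,0,0],[0.016,-0.0005,0,0,0],[0.016,-0.0005,0,0,0]]'>/dev/null; python3 st.py
python3 -m crank '[[0.016,0,0,0,0]]'>/dev/null; python3 st.py
```

```text
t4.05 y=-5.27 x=2.55 z=110.4 F=6.18 Fx=0.13 w=16.02 dqmax=0.16 Mz=-0.029 yaw=108.18
  t4.30 y=-5.41 x=2.50 z=110.3 F=7.14 Fx=-0.78 w=15.91 dqmax=0.09 Mz=-0.044 yaw=108.19
  t4.38 y=-5.42 x=2.49 z=110.3 F=6.85 Fx=-0.59 w=16.05 dqmax=0.10 Mz=0.037 yaw=108.19
```

```bash
python3 -m crank '[[0.016,-0.0005,0,0,0],[0.016,-0.001,0,0,0],[0.016,-0.001,0,0,0]]'>/dev/null; python3 st.py
python3 -m crank '[[0.016,-0.0004,0,0,0],[0.016,-0.0008,0,0,0],[0.016,-0.0008,0,0,0]]'>/dev/null; python3 st.py
python3 -m crank '[[0.016,0,0,0,0]]'>/dev/null; python3 st.py
```

```text
t4.63 y=-5.75 x=2.48 z=110.3 F=8.95 Fx=0.51 w=16.06 dqmax=0.13 Mz=-0.000 yaw=108.22
  t4.88 y=-6.01 x=2.50 z=110.3 F=11.17 Fx=1.19 w=16.03 dqmax=0.20 Mz=-0.055 yaw=108.23
  t4.97 y=-6.02 x=2.52 z=110.4 F=11.70 Fx=0.21 w=15.97 dqmax=0.08 Mz=0.003 yaw=108.23
```

```bash
python3 -m crank '[[0.016,0.002,0,0,0],[0.016,0.004,0,0,0],[0.016,0.006,0,0,0],[0.016,0.008,0,0,0],[0.016,0.01,0,0,0],[0.016,0.01,0,0,0]]'>/dev/null; python3 st.py
python3 -m crank '[[0.016,0.0005,0,0,0],[0.016,0.001,0,0,0],[0.016,0.001,0,0,0]]'>/dev/null; python3 st.py
python3 -m crank '[[0.016,0.0005,0,0,0],[0.016,0.001,0,0,0],[0.016,0.001,0,0,0]]'>/dev/null; python3 st.py
python3 -m crank '[[0.016,0.0005,0,0,0],[0.016,0.001,0,0,0],[0.016,0.001,0,0,0]]'>/dev/null; python3 st.py
```

```text
t5.47 y=0.51 x=2.55 z=110.3 F=-0.23 Fx=0.39 w=15.96 dqmax=0.23 Mz=0.023 yaw=108.10
  t5.72 y=1.58 x=2.54 z=110.3 F=-0.66 Fx=-0.30 w=16.28 dqmax=0.06 Mz=-0.039 yaw=108.10
  t5.97 y=2.66 x=2.53 z=110.3 F=0.21 Fx=-0.20 w=15.53 dqmax=0.13 Mz=-0.019 yaw=108.11
  t6.22 y=3.82 x=2.52 z=110.3 F=-0.38 Fx=-0.53 w=16.21 dqmax=0.10 Mz=-0.025 yaw=108.12
```

```bash
for i in 1 2 3 4; do python3 -m crank '[[0.016,0.0005,0,0,0],[0.016,0.001,0,0,0],[0.016,0.001,0,0,0]]'>/dev/null; python3 st.py; done
```

```text
t6.47 y=4.90 x=2.54 z=110.3 F=-0.75 Fx=0.43 w=16.19 dqmax=0.13 Mz=-0.013 yaw=108.12
  t6.72 y=5.58 x=2.52 z=110.3 F=-2.07 Fx=0.33 w=15.93 dqmax=0.16 Mz=-0.001 yaw=108.11
  t6.97 y=6.18 x=2.57 z=110.3 F=-4.16 Fx=-0.22 w=15.87 dqmax=0.10 Mz=-0.012 yaw=108.10
  t7.22 y=6.83 x=2.56 z=110.4 F=-5.28 Fx=-1.16 w=15.85 dqmax=0.18 Mz=0.060 yaw=108.08
```

```bash
for i in 1 2 3; do python3 -m crank '[[0.016,0.0005,0,0,0],[0.016,0.001,0,0,0],[0.016,0.001,0,0,0]]'>/dev/null; python3 st.py; done;  python3 -m crank '[[0.016,0.0005,0,0,0],[0.016,0.0008,0,0,0],[0.016,0.0008,0,0,0]]'>/dev/null; python3 st.py
```

```text
t7.47 y=7.25 x=2.59 z=110.4 F=-7.14 Fx=-0.76 w=15.93 dqmax=0.16 Mz=-0.012 yaw=108.06
  t7.72 y=7.68 x=2.61 z=110.3 F=-9.04 Fx=0.35 w=15.91 dqmax=0.20 Mz=-0.007 yaw=108.04
  t7.97 y=8.08 x=2.63 z=110.4 F=-9.93 Fx=0.78 w=15.79 dqmax=0.17 Mz=0.049 yaw=108.02
  t8.22 y=8.40 x=2.63 z=110.3 F=-11.47 Fx=-0.16 w=15.84 dqmax=0.13 Mz=0.062 yaw=108.00
```

```bash
python3 -m crank '[[0.016,0.0003,0,0,0],[0.016,0.0003,0,0,0]]'>/dev/null; python3 st.py; python3 -m crank '[[0.016,0,0,0,0]]'>/dev/null; python3 st.py
python3 -m crank '[[0.016,-0.003,0,0,0],[0.016,-0.006,0,0,0],[0.02,-0.0075,0,0,0],[0.024,-0.0075,0,-0.01,0],[0.03,-0.0075,0,-0.035,0],[0.03,-0.0075,0,-0.06,0],[0.03,-0.0075,0,-0.06,0]]'; python3 st.py
python3 - <<'E'
from h import *
s=ctrl.read_state()
snap('wrist','w4'); wset('w4',s['ee_pos'],s['orientation'])
E
```

```text
t8.38 y=8.50 x=2.65 z=110.4 F=-11.13 Fx=-0.17 w=16.06 dqmax=0.07 Mz=0.071 yaw=107.99
  t8.47 y=8.47 x=2.66 z=110.4 F=-11.52 Fx=0.21 w=16.04 dqmax=0.08 Mz=0.005 yaw=107.99
time_s: 9.05
ee_pos: [570.6, 258.9, 176.2]
orientation: [179.5, -0.1, 108.2]
ft_force: [1.5, 1.3, 1.1]
width: 29.7
  t9.05 y=5.44 x=5.59 z=176.2 F=0.76 Fx=1.80 w=29.70 dqmax=4.59 Mz=-0.027 yaw=108.17
```

View pics/w4.png

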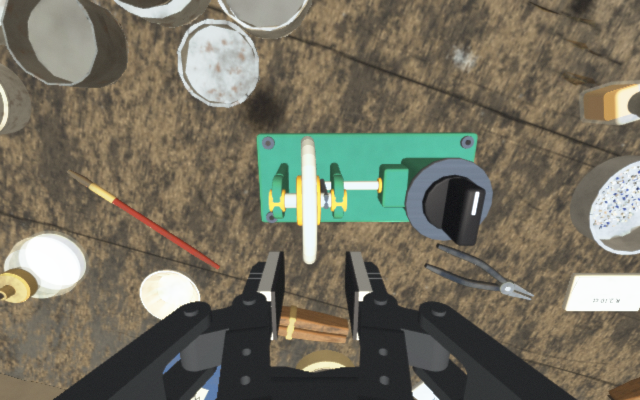

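```bash
python3 -m crank '[[0.03,0.0345,-0.001,0,0],[0.03,0.069,-0.002,0,0],[0.03,0.1038,-0.0027,0,0],[0.03,0.1038,-0.0027,0,0],[0.03,0.1038,-0.0027,0,0],[0.03,0.1038,-0.0027,0,0]]'; python3 -m crank '[[0.03,0,0,0,0],[0.03,0,0,0,0],[0.03,0,0,0,0]]' >/dev/null; python3 st.py
python3 - <<'E'
from h import *
s=ctrl.read_state()
snap('wrist','w5'); wset('w5',s['ee_pos'],s['orientation']); crop('w5',240,140,400,280,5,'w5d');print(s['ee_pos'],s['orientation'])
E
```

```text
time_s: 9.6
ee_pos: [532.5, 354.9, 169.7]
orientation: [-179.9, 0.0, 108.2]
ft_force: [-0.9, -0.2, -0.0]
width: 29.5
  t9.85 y=107.07 x=-0.10 z=170.2 F=0.17 Fx=1.07 w=30.04 dqmax=0.19 Mz=0.012 yaw=108.02
[533.64097938 353.74471307 170.23797714] [-1.79988178e+02 -7.92909178e-06  1.08023377e+02]
```

View pics/w5d.png

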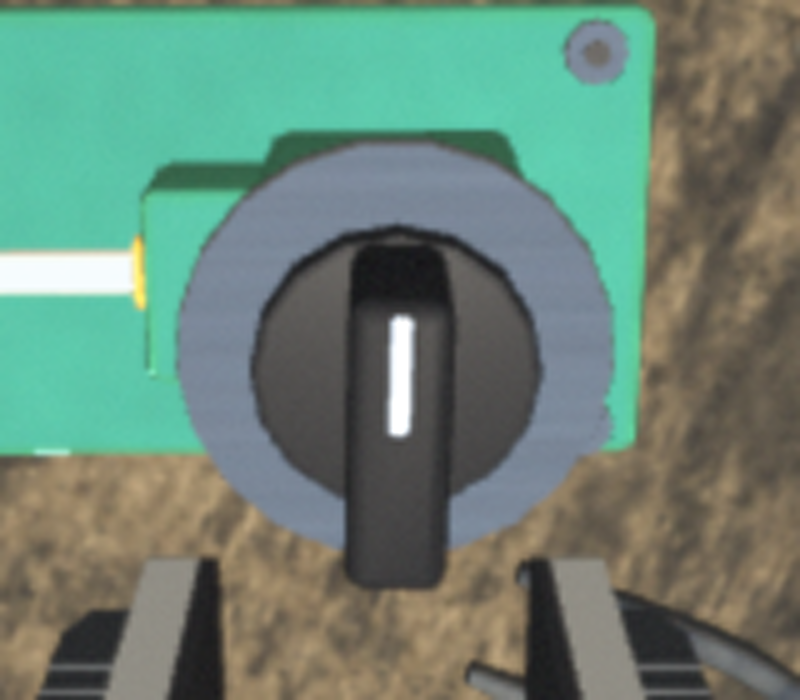

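Run:
```python
from h import *
p=np.array([533.641,353.745]); a=np.radians(108.02);E=np.array([np.cos(a),np.sin(a)])
def tc(X,Y,z):
    q=ray('w5',240+(X+.5)/5-.5,140+(Y+.5)/5-.5,z)[:2]-p; return np.array([q@E,q@np.array([E[1],-E[0]])])
def ang(a,b,z):
    d=tc(*b,z)-tc(*a,z); return np.degrees(np.arctan2(d[0],d[1]))
print('mark',ang((403,320),(399,435),118),'R edge',ang((455,310),(446,575),118),'L',ang((354,310),(345,575),118))
d=tc(645,10,10)-tc(0,13,10);print('plate',np.degrees(np.arctan2(d[1],d[0])))
print('bar',tc(398,580,118),tc(404,290,118),'disc',(tc(178,340,88)+tc(614,340,88))/2)
```

```text
mark -1.582892596204535 R edge -0.9718192003468594 L -2.0787586493832864
plate -0.24976061061241345
bar [ 3.30067619 20.24286351] [  3.87462015 -20.33921808] disc [ 3.37398613 -3.63123663]
```

```bash
python3 -m crank '[[0.03,0.0033,0,0.03,0.027],[0.03,0.0033,0,0.06,0.027],[0.03,0.0033,0,0.075,0.027],[0.03,0.0033,0,0.075,0.027],[0.03,0.0033,0,0.075,0.027],[0.03,0.0033,0,0.075,0.027],[0.03,0.0033,0,0.075,0.027]]'; python3 st.py
python3 -m crank '[[0.008,0,0,0,0],[0.008,0,0,0,0],[0.008,0,0,0,0],[0.008,0,0,0,0],[0.008,0,0,0,0],[0.008,0,0,0,0]]'; python3 st.py
```

```text
time_s: 10.48
ee_pos: [533.5, 358.3, 97.1]
orientation: [179.8, -0.0, 106.6]
ft_force: [0.7, 0.2, -0.7]
width: 30.1
  t10.48 y=111.49 x=1.21 z=97.1 F=0.01 Fx=0.72 w=30.13 dqmax=0.22 Mz=-0.020 yaw=106.55
time_s: 10.98
ee_pos: [533.6, 357.3, 97.1]
orientation: [179.8, 0.1, 106.6]
ft_force: [0.5, -5.1, 6.1]
width: 12.5
  t10.98 y=110.47 x=0.94 z=97.1 F=-4.97 Fx=-1.12 w=12.48 dqmax=0.09 Mz=0.212 yaw=106.55
```

```bash
python3 -m crank '[[0.008,0,0,0,0.05],[0.008,0,0,0,0.1],[0.008,0,0,0,0.15],[0.008,0,0,0,0.2],[0.008,0,0,0,0.25],[0.008,0,0,0,0.3],[0.008,0,0,0,0.35],[0.008,0,0,0,0.4],[0.008,0,0,0,0.45],[0.008,0,0,0,0.5],[0.008,0,0,0,0.55],[0.008,0,0,0,0.6]]' >/dev/null; python3 st.py
python3 -m crank '[[0.008,0,0,0,0],[0.008,0,0,0,0]]'; python3 st.py
```

```text
t11.98 y=110.97 x=1.15 z=97.2 F=-2.32 Fx=0.66 w=12.89 dqmax=33.93 Mz=0.217 yaw=72.06
time_s: 12.15
ee_pos: [533.6, 357.8, 97.1]
orientation: [179.8, -0.1, 72.1]
ft_force: [0.1, -2.5, 5.3]
width: 13.2
  t12.15 y=110.98 x=1.15 z=97.1 F=-2.44 Fx=-0.72 w=13.20 dqmax=0.12 Mz=-0.058 yaw=72.15
```

```bash
python3 -m crank '[[0.02,0,0,0,0],[0.03,0,0,0,0],[0.03,0,0,0,0],[0.03,0,0,-0.03,0],[0.03,0,0,-0.06,0],[0.03,0,0,-0.075,0],[0.03,0,0,-0.075,0],[0.03,0,0,-0.075,0],[0.03,0,0,-0.075,0]]'
python3 st.py
python3 - <<'E'
from h import *
s=ctrl.read_state()
snap('wrist','w6'); wset('w6',s['ee_pos'],s['orientation']); crop('w6',240,140,400,280,5,'w6d');print(s['ee_pos'],s['orientation'])
E
```

```text
time_s: 12.9
ee_pos: [531.4, 357.7, 169.2]
orientation: [-179.9, 0.1, 72.2]
ft_force: [-1.4, 0.5, -0.9]
width: 30.0
  t12.90 y=111.49 x=-0.96 z=169.2 F=0.89 Fx=-1.14 w=29.98 dqmax=0.79 Mz=0.027 yaw=72.20
[531.44377908 357.67611545 169.1524501 ] [-1.79926140e+02  6.13744446e-02  7.21999143e+01]
```

View pics/w6d.png

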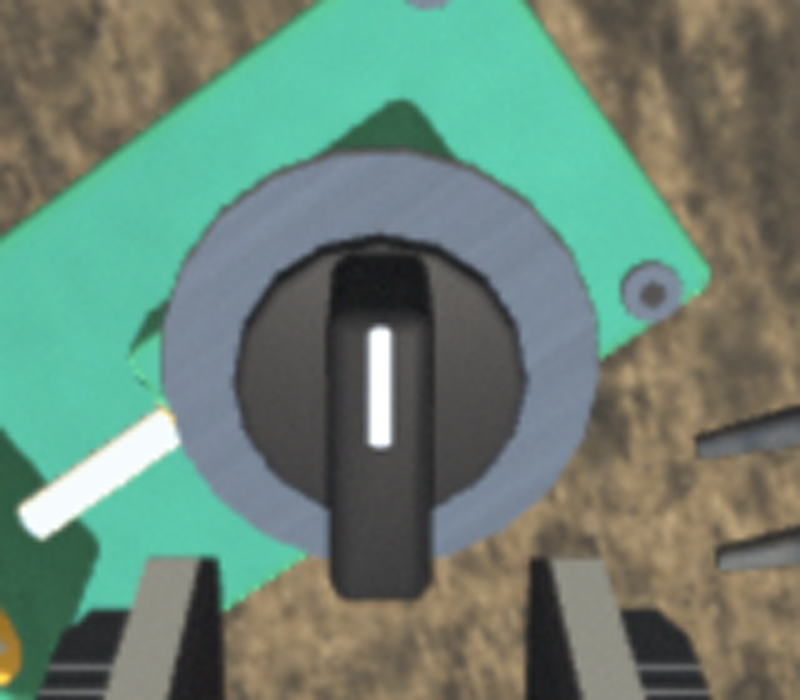

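```bash
python3 -m crank '[[0.024,-0.022,0.0165,0,-0.12],[0.024,-0.0436,0.033,0,-0.24],[0.024,-0.065,0.05,0,-0.36],[0.024,-0.0872,0.0662,0,-0.48],[0.024,-0.0872,0.0662,0,-0.6],[0.024,-0.0872,0.0662,0,-0.627],[0.024,-0.0872,0.0662,0,-0.627],[0.024,-0.0872,0.0662,0,-0.627],[0.024,-0.0872,0.0662,0,-0.627],[0.024,-0.0872,0.0662,0,-0.627]]'>/dev/null
python3 st.py
python3 - <<'E'
from h import *
s=ctrl.read_state()
snap('wrist','w7'); wset('w7',s['ee_pos'],s['orientation']); crop('w7',240,140,400,280,5,'w7d');print(s['ee_pos'],s['orientation'])
E
```

```text
t13.78 y=2.42 x=1.97 z=169.7 F=-1.13 Fx=0.47 w=23.72 dqmax=0.32 Mz=0.021 yaw=108.12
[568.12073897 254.91185396 169.74592589] [-1.79949804e+02  5.76877991e-04  1.08124013e+02]
```

View pics/w7d.png

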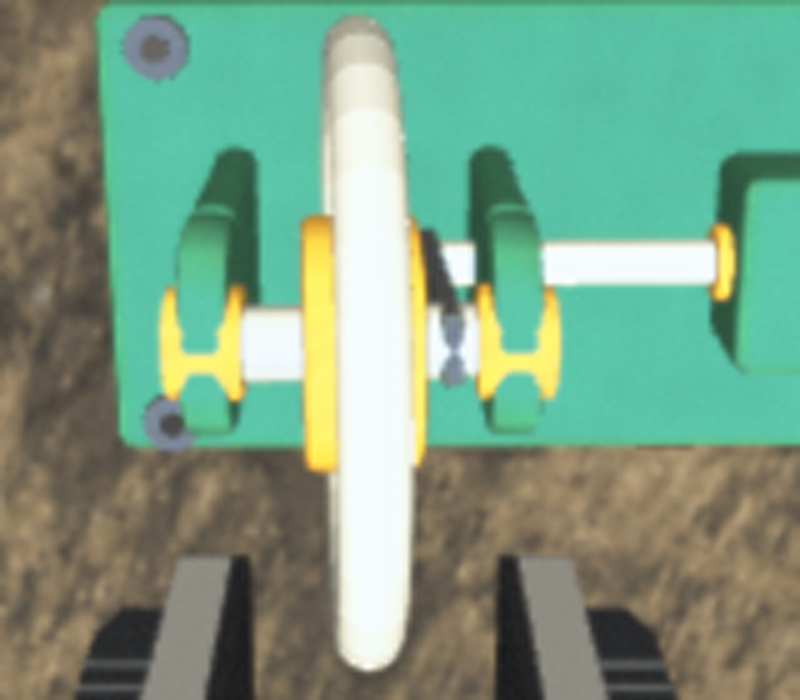

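```bash
python3 -m crank '[[0.024,0,0,0.03,0],[0.024,0,0,0.055,0],[0.022,0,0,0.0595,0],[0.02,0,0,0.0595,0],[0.018,0,0,0.0595,0],[0.016,0,0,0.0595,0],[0.016,0,0,0.0595,0],[0.016,0,0,0.0595,0],[0.016,0,0,0.0595,0],[0.016,0,0,0.0595,0]]'>/dev/null
python3 st.py
for i in 1 2 3; do python3 -m crank '[[0.016,-0.0005,0,0,0],[0.016,-0.001,0,0,0],[0.016,-0.001,0,0,0]]'>/dev/null; python3 st.py; done
```

```text
t14.67 y=2.01 x=2.57 z=111.4 F=0.48 Fx=0.22 w=15.82 dqmax=0.23 Mz=0.034 yaw=108.11
  t14.92 y=0.89 x=2.21 z=110.8 F=-0.30 Fx=0.37 w=16.01 dqmax=0.08 Mz=0.028 yaw=108.11
  t15.17 y=-0.09 x=2.28 z=110.7 F=-0.15 Fx=0.14 w=16.18 dqmax=0.14 Mz=-0.020 yaw=108.11
  t15.42 y=-0.72 x=2.23 z=110.8 F=0.90 Fx=0.32 w=15.87 dqmax=0.21 Mz=-0.050 yaw=108.12
```

```bash
for i in 1 2 3 4; do python3 -m crank '[[0.016,-0.0005,0,0,0],[0.016,-0.001,0,0,0],[0.016,-0.001,0,0,0]]'>/dev/null; python3 st.py; done
```

```text
t15.67 y=-1.19 x=2.26 z=110.8 F=4.26 Fx=0.19 w=16.29 dqmax=0.25 Mz=-0.025 yaw=108.15
  t15.92 y=-1.62 x=2.29 z=110.8 F=5.54 Fx=-0.26 w=15.89 dqmax=0.12 Mz=0.023 yaw=108.17
  t16.17 y=-1.97 x=2.27 z=110.9 F=7.56 Fx=-0.27 w=16.19 dqmax=0.10 Mz=0.016 yaw=108.19
  t16.42 y=-2.29 x=2.27 z=110.9 F=9.18 Fx=-0.15 w=16.01 dqmax=0.12 Mz=0.024 yaw=108.22
```

```bash
python3 -m crank '[[0.016,-0.0005,0,0,0],[0.016,-0.001,0,0,0],[0.016,-0.001,0,0,0]]'>/dev/null; python3 st.py;python3 -m crank '[[0.016,-0.0002,0,0,0],[0.016,-0.0002,0,0,0]]'>/dev/null; python3 st.py
python3 -m crank '[[0.016,0.002,0,0,0],[0.016,0.004,0,0,0],[0.016,0.006,0,0,0],[0.016,0.0075,0,0,0],[0.016,0.0075,0,0,0],[0.016,0.0075,0,0,0]]'>/dev/null; python3 st.py
for i in 1 2 3 4; do python3 -m crank '[[0.016,0.0005,0,0,0],[0.016,0.001,0,0,0],[0.016,0.001,0,0,0]]'>/dev/null; python3 st.py; done
```

```text
t16.67 y=-2.62 x=2.24 z=110.9 F=11.35 Fx=-0.98 w=16.36 dqmax=0.17 Mz=0.056 yaw=108.24
  t16.83 y=-2.67 x=2.27 z=110.9 F=11.77 Fx=0.19 w=16.20 dqmax=0.10 Mz=0.015 yaw=108.25
  t17.33 y=0.71 x=2.28 z=110.8 F=0.36 Fx=-0.06 w=15.92 dqmax=0.30 Mz=-0.012 yaw=108.09
  t17.58 y=2.11 x=2.29 z=110.8 F=0.10 Fx=0.27 w=15.92 dqmax=0.09 Mz=0.007 yaw=108.10
  t17.83 y=3.37 x=2.26 z=110.8 F=0.69 Fx=-0.17 w=15.99 dqmax=0.12 Mz=0.017 yaw=108.12
  t18.08 y=4.45 x=2.24 z=110.8 F=-0.52 Fx=-0.22 w=16.02 dqmax=0.09 Mz=-0.033 yaw=108.12
  t18.33 y=5.43 x=2.27 z=110.8 F=-0.14 Fx=0.78 w=16.44 dqmax=0.13 Mz=0.011 yaw=108.12
```

```bash
for i in 1 2 3 4 5 6; do python3 -m crank '[[0.016,0.0003,0,0,0],[0.016,0.0005,0,0,0],[0.016,0.0005,0,0,0]]'>/dev/null; python3 st.py; done
```

```text
t18.58 y=5.61 x=2.29 z=110.8 F=-1.92 Fx=-0.99 w=15.89 dqmax=0.10 Mz=-0.001 yaw=108.11
  t18.83 y=5.91 x=2.30 z=110.8 F=-2.95 Fx=-0.78 w=15.76 dqmax=0.13 Mz=0.022 yaw=108.10
  t19.08 y=6.25 x=2.27 z=110.8 F=-3.48 Fx=0.69 w=15.97 dqmax=0.15 Mz=0.013 yaw=108.10
  t19.33 y=6.65 x=2.31 z=110.8 F=-4.75 Fx=-0.60 w=15.98 dqmax=0.10 Mz=-0.026 yaw=108.09
  t19.58 y=6.88 x=2.31 z=110.8 F=-5.62 Fx=-0.47 w=15.90 dqmax=0.06 Mz=0.020 yaw=108.08
  t19.83 y=7.06 x=2.33 z=110.8 F=-6.15 Fx=-0.57 w=16.00 dqmax=0.12 Mz=0.039 yaw=108.07
```

```bash
for i in 1 2 3 4 5; do python3 -m crank '[[0.016,0.0005,0,0,0],[0.016,0.001,0,0,0],[0.016,0.001,0,0,0]]'>/dev/null; python3 st.py; done; python3 -m crank '[[0.016,0,0,0,0]]'>/dev/null; python3 st.py
```

```text
t20.08 y=7.56 x=2.34 z=110.8 F=-8.75 Fx=1.01 w=15.76 dqmax=0.16 Mz=0.035 yaw=108.06
  t20.33 y=7.97 x=2.34 z=110.8 F=-9.19 Fx=0.46 w=16.18 dqmax=0.22 Mz=-0.001 yaw=108.04
  t20.58 y=8.39 x=2.33 z=110.8 F=-10.83 Fx=0.04 w=15.98 dqmax=0.11 Mz=-0.012 yaw=108.02
  t20.83 y=8.78 x=2.39 z=110.8 F=-13.06 Fx=-0.69 w=15.81 dqmax=0.09 Mz=-0.030 yaw=107.99
  t21.08 y=9.19 x=2.41 z=110.8 F=-13.65 Fx=-0.74 w=16.31 dqmax=0.08 Mz=-0.013 yaw=107.97
  t21.17 y=9.21 x=2.39 z=110.8 F=-14.49 Fx=-0.13 w=16.31 dqmax=0.10 Mz=0.021 yaw=107.97
```

```bash
python3 -m crank '[[0.016,-0.003,0,0,0],[0.016,-0.006,0,0,0],[0.016,-0.0085,0,0,0],[0.016,-0.0085,0,0,0]]'>/dev/null; python3 st.py
python3 - <<'E'
import numpy as np
t1=np.array([(5.58,2.07),(6.18,4.16),(6.83,5.28),(7.25,7.14),(7.68,9.04),(8.08,9.93),(8.40,11.47),(8.5,11.13),(8.47,11.52)])
t2=np.array([(5.61,1.92),(5.91,2.95),(6.25,3.48),(6.65,4.75),(6.88,5.62),(7.06,6.15),(7.56,8.75),(7.97,9.19),(8.39,10.83),(8.78,13.06),(9.19,13.65),(9.21,14.49)])
a1=np.array([(4.37,2.69),(4.93,5.93),(5.27,6.18),(5.41,7.14),(5.42,6.85),(5.75,8.95),(6.01,11.17),(6.02,11.7)])
a2=np.array([(1.19,4.26),(1.62,5.54),(1.97,7.56),(2.29,9.18),(2.62,11.35),(2.67,11.77)])
for n,d in(('t1',t1),('t2',t2),('t2>3',t2[2:]),('a1',a1),('a2',a2)):
    p=np.polyfit(d[:,1],d[:,0],1); print(n,'N/mm',1/p[0],'y0',p[1],'y12',np.polyval(p,12),'sd',np.std(d[:,0]-np.polyval(p,d[:,1])))
E
```

```text
t21.50 y=5.41 x=2.30 z=110.8 F=0.67 Fx=0.30 w=15.88 dqmax=0.67 Mz=0.024 yaw=108.11
t1 N/mm 3.2962335279097417 y0 5.022862815406808 y12 8.66338157671242 sd 0.10225283374884388
t2 N/mm 3.5101208052506356 y0 5.203415575466493 y12 8.62210133182272 sd 0.1161639883531853
t2>3 N/mm 3.6765912304772184 y0 5.346896300948799 y12 8.610789197315853 sd 0.09670712192258969
a1 N/mm 5.452343640126176 y0 4.007959923280866 y12 6.208848347056426 sd 0.12459165003327177
a2 N/mm 5.281861217211273 y0 0.49300186689937336 y12 2.7649282781608533 sd 0.06681446804409263
```

```bash
cat > av.py <<'E'
import re,sys
y=[];f=[]
for l in sys.stdin:
    m=re.search(r'y=(\S+).*? F=(\S+)',l); y.append(float(m[1]));f.append(float(m[2]))
print('avg y=%.3f F=%.3f'%(sum(y)/len(y),sum(f)/len(f)))
E
python3 -m crank '[[0.016,-0.0005,0,0,0],[0.016,-0.0005,0,0,0],[0.016,-0.0005,0,0,0]]'>/dev/null
for k in 1 2 3 4 5 6 7 8 9; do python3 -m crank '[[0.016,0.0003,0,0,0],[0.016,0.0003,0,0,0]]'>/dev/null; for i in 1 2 3 4; do python3 -m crank '[[0.016,0,0,0,0]]'>/dev/null; python3 st.py; done | python3 av.py; done
```

```text
avg y=4.745 F=0.077
avg y=4.925 F=0.098
avg y=5.225 F=0.062
avg y=5.520 F=-0.032
avg y=5.673 F=-1.232
avg y=5.908 F=-2.415
avg y=6.178 F=-3.362
avg y=6.485 F=-4.947
avg y=6.718 F=-5.657
```

```bash
python3 -m crank '[[0.016,-0.0015,0,0,0],[0.016,-0.003,0,0,0],[0.016,-0.0045,0,0,0],[0.016,-0.006,0,0,0],[0.016,-0.0075,0,0,0],[0.016,-0.0085,0,0,0],[0.016,-0.0095,0,0,0],[0.016,-0.0105,0,0,0],[0.016,-0.0115,0,0,0],[0.016,-0.0115,0,0,0]]'>/dev/null; python3 st.py
python3 -m crank '[[0.016,-0.0005,0,0,0],[0.016,-0.001,0,0,0],[0.016,-0.0015,0,0,0],[0.016,-0.0015,0,0,0]]' >/dev/null; python3 st.py; for i in 1 2 3 4; do python3 -m crank '[[0.016,-0.0001,0,0,0]]'>/dev/null; python3 st.py; done
```

```text
t27.08 y=-1.97 x=2.25 z=110.9 F=7.01 Fx=-0.43 w=15.90 dqmax=0.36 Mz=-0.018 yaw=108.20
  t27.42 y=-2.38 x=2.26 z=110.9 F=10.26 Fx=0.61 w=15.96 dqmax=0.18 Mz=0.020 yaw=108.25
  t27.50 y=-2.42 x=2.25 z=110.9 F=10.72 Fx=0.16 w=15.87 dqmax=0.16 Mz=0.010 yaw=108.25
  t27.58 y=-2.43 x=2.27 z=110.9 F=10.80 Fx=-0.16 w=16.27 dqmax=0.16 Mz=0.001 yaw=108.25
  t27.67 y=-2.45 x=2.23 z=110.9 F=10.82 Fx=0.15 w=16.09 dqmax=0.12 Mz=0.000 yaw=108.26
  t27.75 y=-2.47 x=2.28 z=110.9 F=10.58 Fx=0.07 w=15.92 dqmax=0.11 Mz=0.007 yaw=108.26
```

```bash
python3 -m crank '[[0.016,-0.0004,0,0,0],[0.016,-0.0004,0,0,0],[0.016,-0.0004,0,0,0]]' >/dev/null; python3 st.py; python3 -m crank '[[0.016,0,0,0,0]]'>/dev/null; python3 st.py
python3 -m crank '[[0.016,0.002,0,0,0],[0.016,0.004,0,0,0],[0.016,0.006,0,0,0],[0.016,0.008,0,0,0],[0.016,0.01,0,0,0],[0.016,0.0115,0,0,0],[0.016,0.0125,0,0,0],[0.016,0.0135,0,0,0],[0.016,0.0145,0,0,0],[0.016,0.0155,0,0,0],[0.016,0.0165,0,0,0],[0.016,0.0165,0,0,0]]'>/dev/null; python3 st.py
python3 -m crank '[[0.016,0.0005,0,0,0],[0.016,0.001,0,0,0],[0.016,0.001,0,0,0]]' >/dev/null; python3 st.py
```

```text
t28.00 y=-2.62 x=2.26 z=110.9 F=11.87 Fx=0.59 w=16.07 dqmax=0.11 Mz=0.003 yaw=108.27
  t28.08 y=-2.64 x=2.24 z=110.9 F=11.41 Fx=0.26 w=16.02 dqmax=0.07 Mz=0.008 yaw=108.27
  t29.08 y=7.42 x=2.33 z=110.8 F=-7.43 Fx=-0.56 w=15.77 dqmax=0.28 Mz=-0.018 yaw=108.03
  t29.33 y=7.77 x=2.35 z=110.8 F=-7.99 Fx=-0.06 w=16.15 dqmax=0.17 Mz=-0.000 yaw=108.01
```

```bash
python3 -m crank '[[0.016,0.0005,0,0,0],[0.016,0.001,0,0,0],[0.016,0.0012,0,0,0],[0.016,0.0012,0,0,0]]' >/dev/null; python3 st.py; python3 -m crank '[[0.016,0.0004,0,0,0],[0.016,0.0005,0,0,0],[0.016,0.0005,0,0,0]]' >/dev/null; python3 st.py; for i in 1 2 3; do python3 -m crank '[[0.016,0,0,0,0]]'>/dev/null; python3 st.py; done
```

```text
t29.67 y=8.19 x=2.38 z=110.8 F=-10.75 Fx=0.53 w=16.09 dqmax=0.15 Mz=-0.001 yaw=107.98
  t29.92 y=8.38 x=2.37 z=110.8 F=-12.34 Fx=0.66 w=16.01 dqmax=0.13 Mz=0.025 yaw=107.97
  t30.00 y=8.40 x=2.39 z=110.8 F=-12.00 Fx=-1.11 w=16.21 dqmax=0.06 Mz=-0.006 yaw=107.96
  t30.08 y=8.40 x=2.39 z=110.8 F=-11.18 Fx=-0.79 w=16.07 dqmax=0.08 Mz=0.026 yaw=107.96
  t30.17 y=8.37 x=2.41 z=110.8 F=-11.93 Fx=-0.52 w=16.48 dqmax=0.12 Mz=0.045 yaw=107.96
```

```bash
python3 -m crank '[[0.016,-0.003,0,0,0],[0.016,-0.006,0,0,0],[0.016,-0.008,0,0,0],[0.016,-0.008,0,0,0]]'>/dev/null; python3 st.py
python3 - <<'E'
import numpy as np
from scipy.optimize import least_squares
A=np.array
t1=A([(5.58,2.07),(6.18,4.16),(6.83,5.28),(7.25,7.14),(7.68,9.04),(8.08,9.93),(8.40,11.47),(8.5,11.13),(8.47,11.52)])
t2=A([(5.61,1.92),(5.91,2.95),(6.25,3.48),(6.65,4.75),(6.88,5.62),(7.06,6.15),(7.56,8.75),(7.97,9.19),(8.39,10.83),(8.78,13.06),(9.19,13.65),(9.21,14.49)]+[(5.673,1.23),(5.908,2.415),(6.178,3.362),(6.485,4.947),(6.718,5.657)]*3+[(7.42,7.43),(7.77,7.99),(8.19,10.75),(8.38,12.34),(8.4,11.7),(8.4,11.7)])
a1=A([(4.37,2.69),(4.93,5.93),(5.27,6.18),(5.41,7.14),(5.42,6.85),(5.75,8.95),(6.01,11.17),(6.02,11.7)])
a2=A([(1.19,4.26),(1.62,5.54),(1.97,7.56),(2.29,9.18),(2.62,11.35),(2.67,11.77),(1.97,7.01),(2.38,10.26),(2.44,10.73),(2.63,11.64),(2.63,11.64)])
def F2(y,yc,kt,P,ks=6.):
    d=y-yc; F=kt*d; m=F>P
    # y-yc=F/kt+(F-P)/ks
    return np.where(m,(d+P/ks)/(1/kt+1/ks),F)
def res(p,fs,ind):
    kt,ka,ya1,ya2,yc,P=p[:6]; slack=6.
    r=[a1[:,1]-ka*(a1[:,0]-ya1),a2[:,1]-ka*(a2[:,0]-ya2),t2[:,1]-F2(t2[:,0],yc,kt,P),
       t1[:,1]-F2(t1[:,0],yc-P/6,kt,0)]
    if fs: r.append([(yc+ya2-slack)*10])
    if ind: r.append([(kt-ka)*10])
    return np.concatenate(r)
for fs in(0,1):
  for ind in(0,1):
    for P0 in(1,3,6):
      s=least_squares(res,[6,5.5,4,.5,5.5,P0],args=(fs,ind),loss='soft_l1'); print(fs,ind,P0,s.cost.round(2),s.x.round(2),'play1 ',s.x[4]-s.x[5]/6+s.x[2]-6)
E
```

```text
t30.50 y=4.54 x=2.28 z=110.8 F=0.46 Fx=-0.41 w=16.11 dqmax=0.58 Mz=-0.046 yaw=108.10
0 0 1 6.09 [ 8.57  5.33  3.98  0.5   5.01 -1.12] play1  3.173236962557553
0 0 3 6.14 [8.31 5.33 3.98 0.5  5.5  2.01] play1  3.1396303045519858
0 0 6 6.14 [8.31 5.33 3.98 0.5  5.5  2.01] play1  3.139630323311021
0 1 1 10.92 [6.69 6.65 4.29 0.85 5.24 1.55] play1  3.2727361724896724
0 1 3 9.55 [6.28 6.25 4.21 0.76 5.47 3.67] play1  3.0706782613516665
0 1 6 9.74 [5.86 5.85 4.11 0.65 5.51 4.59] play1  2.8531083847095395
1 0 1 6.14 [8.31 5.35 3.98 0.5  5.5  2.01] play1  3.144096171998383
1 0 3 6.14 [8.31 5.35 3.98 0.5  5.5  2.01] play1  3.1440961938671634
1 0 6 6.14 [8.31 5.35 3.98 0.5  5.5  2.01] play1  3.1440962090850526
1 1 1 10.92 [6.69 6.65 4.29 0.85 5.15 0.99] play1  3.272733242702639
1 1 3 10.17 [5.85 5.82 4.11 0.63 5.43 3.92] play1  2.8813559717338393
1 1 6 10.01 [5.59 5.57 4.04 0.56 5.47 4.81] play1  2.7144742260474235
```

```bash
python3 -m crank '[[0.02,-0.002,0,0,0],[0.024,-0.002,0,0,0],[0.026,-0.002,0,-0.01,0],[0.03,-0.002,0,-0.04,0],[0.03,-0.002,0,-0.08,0],[0.03,-0.002,0,-0.1,0],[0.03,-0.002,0,-0.1,0],[0.03,-0.002,0,-0.1,0],[0.03,-0.002,0,-0.1,0]]'
python3 - <<'E'
from h import *
s=ctrl.read_state()
snap('wrist','w9'); wset('w9',s['ee_pos'],s['orientation'])
E
```

```text
time_s: 31.25
ee_pos: [567.9, 255.1, 210.6]
orientation: [-180.0, -0.0, 108.1]
ft_force: [0.3, 0.1, 0.1]
width: 30.3
```

View pics/w9.png

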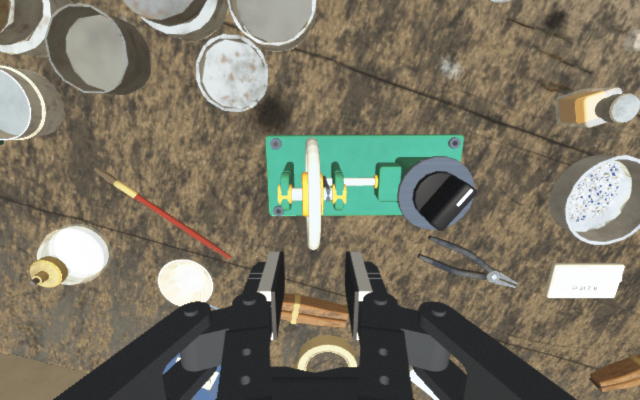

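The last picture shows the knob's bar at about (447,203), turned roughly 36° clockwise. The pliers at (485,272), the bowl at (598,200) and the other bystanders have not moved, and the gripper is clear of everything.

```bash
python3 -c "
from plant import ctrl
print(ctrl.job_done())"
```

```text
the job is handed in; nothing more can be done
None
```

The bearing play is gone, the bearing is lightly preloaded and the job is handed in at about 31 s. I estimate the preload at 2–4.5 N, inside the 1–6.5 N range, but it is only an estimate.

- **First rock:** I pushed the rim away to about 11.7 N, then towards the knob to about 11.5 N. That gave about 3.1 mm of free play.
- **Knob:** I turned it 0.60 rad clockwise, to about 0.63 rad. It was released cleanly and left there.
- **Second rock:** I did this twice. The first time, the push towards the knob overshot to about 14.5 N. I then pushed towards again in small steps to about 5.7 N, to find where contact begins, and repeated the rock cleanly at about 11.6 N away and 12 N towards.
- **What the checks showed:** The stiff stop had come in by about 3.5 mm. The fingers met the bead from both sides 6.0 mm apart, exactly the finger clearance, so no play was left.
- **Where the checks disagreed:** The fits that make up the preload range put it at about 2 N or 3.7–4.8 N, and two with a poorer fit gave 1–1.6 N. A cruder figure from total travel could read as high as 8.5 N, but the measured force curve rules that out.
- **Bystanders:** They looked undisturbed in the last wrist picture, though it does not show the whole bench.

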